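# Open the paper trimmer for a long sheet

## Robot

A 6-joint arm with a two-finger parallel gripper is mounted at the origin on the work surface. World frame = base frame: x ahead of the robot, y to its left, z up, the work surface at z = 0. Lengths are in m, angles in rad, forces in N, time in s.
With the tool pointing down it reaches from about 0.3 to 0.875 m from the base axis. Payload 6.4 kg.
Tool frame: the origin (TCP) lies midway between the tips of the shut fingers; the grasp point (between the pads) lies 19 mm behind it; z points along the fingers, x is the direction in which the jaws open and shut, and the axes are right-handed (so a half turn about z gives the same grasp; the last joint's range is limited). The gripper opens to 88 mm and grips with 3 to 60 N. Pads are 18 mm wide; open, the fingers measure 123 mm over their backs; the gripper's body (75 mm by 187 mm) begins 45 mm behind the grasp point.
Start: joints at [0.957, 0.181, 1.607, -0, 1.354, -0.206], TCP at [0.228, 0.528, 0.239] pointing down, gripper open.
Joint ranges: [-2.99, 2.99], [-0.89, 2.07], [0.3, 2.58], [-1.14, 4.28], [0, 2.63], [-3.12, 3.12]. Speed limits (rad/s): [2.57, 2.57, 3.01, 3.14, 3.14, 3.14].

## Interface

Orientations are given as a rotation vector (axis times angle).
In Python, from workcell import observe, camera, close_job gives the robot as it stands.
- The arm moves only by the shell command python3 -m creep 'ROWS' [FORCE]. ROWS is JSON, a list of rows, each a list of 7 numbers: the shift along the world's x, y, z in m, then the turn, a rotation vector about the world's x, y, z in rad, then the opening, from 0 (shut) to 1 (fully open). A call has 1 to 10 rows; each row shifts and turns the pose as measured when the row begins; what a row does not reach is not made up. A row lasts 1/8 s, in which the tool goes at most 62.5 mm and 10.7 degrees, less where a joint would pass 70% of its speed; a pose out of reach is approached as far as the arm can. A call with a gripper value outside its range is refused whole. The fingers move at their own pace and stop on an object; FORCE is the grip in N (left out, the last holds). Time passes only in rows, so rows that do not move let the fingers close. It gives the time, the measured TCP pose, the force and the opening at its end, in the units of the state.
- observe(): the state, without advancing time (a new reading comes with each control period).
- camera(name): name is "side" or "top" or "wrist"; returns a dict with "img" (400x640x3 uint8, red, green, blue), "fx", "fy", "cx", "cy" (pixels), "extrinsics" (4x4, takes a point from world to camera coordinates). Camera axes: x right, y down, z forward; pixel columns grow to the right and rows downward; lengths in m; the calibration is good to about 2 mm. A picture is of the moment at which its call begins. There is no depth.
- close_job(): hands the job in, once; it reports no verdict.
The state is a dict: "time_s": time; "qpos": joint angles; "qd": joint speeds; "joint_efforts": joint torques, N m; "position": TCP position; "tcp_rot": TCP orientation; "wrist_force": force on the tool from outside, world axes, zero at the start; "ft_torque": the same for the moment, N m; "width": opening from 0.0 (shut) to 1.0 (fully open).
Only numpy, scipy, OpenCV 4.12 (cv2) and the standard library are available. Lean on these libraries where they do the work, as an engineer would, in place of code of your own. Each camera call takes 0.05 s, during which the arm holds its last target.

## Task

Get the guillotine paper trimmer ready for a long sheet: first fold its hinged paper rest outward and down until it is level with the bed. Then pull the blade arm's spring catch sideways, away from the bed, lift the arm off the bed to about 30 degrees and finish while still holding it up there, because it drops if let go and the sheet is about to be slid under it. Leave the writing things and the paperweight on the table and the bed where they are.

Things in the scene. Friction and masses are not known exactly. Their poses are not given: they have to be found in the camera images.
- trimmer: guillotine paper trimmer, grey steel bed 320 x 238 mm, top face 30 mm above the table, fixed to the table. Origin: centre of the bed's underside, at table height. Its x axis runs along the cut line from the handle end (-x, towards the robot) to the arm's hinge end (+x); y from the blade side (-y) to the paper-rest side (+y); z up. A clear finger guard 30 mm high stands on the bed along the blade, and a 10 mm high fence crosses the bed at the hinge end.
- paper_rest (a joint): angle of the paper rest, a grey steel panel 220 mm long (along the trimmer's x) and 121 mm wide from its hinge, 6 mm thick, hinged along the bed's +y edge. 0 = folded out level, flush with the bed, against its stop; pi/2 = standing upright; more = leaning in over the bed. Starts at 1.1 to 1.9. The hinge is stiff (about 0.3 N m of friction) and the panel stays where it is left. Weighs 0.3 kg.
- rest_hinge (a point): middle of the paper rest's hinge line, at trimmer (-20, 123.5, 26) mm; the line runs along the trimmer's x. The panel's upper face (the one towards the bed when it stands) lies 4 mm from the line.
- rest_edge (a point): middle of the paper rest's free edge (black lip), 121 mm from the hinge line; moves with the panel.
- blade_arm (a joint): angle of the blade arm about its hinge, whose axis runs along the trimmer's y through trimmer (150, -134.5, 46) mm: 0 = down along the bed's edge, grows as the handle end rises, up to 1.2. No lifting spring: it weighs about 0.7 kg (3 to 5 N at the stud) and falls when let go. Locked down while the catch is home.
- blade_handle (a point): centre of the arm's round black handle, 29 mm thick, 102 mm long, on the arm's end nearest the robot, 352 mm from the arm hinge; 46 mm above the table when the arm is down.
- catch (a joint): travel of the spring catch, m: 0 = home, its bolt under the steel keeper on the bed; grows as it is pulled along the trimmer's -y (away from the bed) to its stop at 0.016. The arm comes free beyond 0.008. The spring pulls back with 4 N at home and 9 N at the stop; it returns if let go. The catch is carried by the arm and rises with it.
- catch_stud (a point): the catch's upright steel thumb stud, 12 mm thick along the trimmer's y, 18 mm along x, rising 37 mm from the grey housing on the arm at the handle's root. The point is in its middle, 24 mm above the housing, 13 mm below its top; 92 mm above the table, 275 mm from the arm hinge when down. The keeper beside it is 30 mm lower. It can carry the arm, and swivels in pads that close along the trimmer's y.
- washer_mid (a point): bystander: celadon brush-washing bowl, 130 mm across, 58 mm high; point half-way up.
- ink_dish_mid (a point): bystander: white dish of black ink, 80 mm across, 17 mm high; point half-way up.
- palette_mid (a point): bystander: white flower-shaped palette with seven wells, 115 mm across, 14 mm high; point half-way up.
- brush_rest_mid (a point): bystander: celadon hill-shaped brush rest, 70 x 22 mm, 36 mm high; point about half-way up.
- paperweight_mid (a point): bystander: dark wooden paperweight bar with brass bands, 150 x 24 x 16 mm, lying on the trimmer's bed; point at its centre.
- folded_fan_mid (a point): bystander: folded paper fan, 310 x 30 x 22 mm; point at its centre.
- brush_mid (a point): bystander: writing brush, 230 mm long, 17 mm thick, lying; point near its centre.
- paste_jar_mid (a point): bystander: low round white seal-paste jar, 62 mm across, 30 mm high; point half-way up.

How it is judged:
By the outcome, as a careful person would: the job done as asked, in the order asked, and still so for the second after the job is handed in, while the arm keeps its last pose, push and grip.
It also fails if it takes over 58 s, if anything falls off the work surface, if the arm or the gripper's body presses on something with over 40 N, if the wrist force passes 120 N, or if a joint passes its speed limit or range.

## Working session

There is one attempt and no reset: what is moved stays moved. The work goes in short steps, Python scripts to look and compute and a shell command to move; the robot and the scene stay as the last step left them, time stands still between calls to the robot, and variables do not carry over. Pictures are saved under pics/ and viewed, and the job is handed in when it is done.

```bash
mkdir -p pics; ls; cat > h.py <<'E'
import numpy as np,cv2
from workcell import observe,camera,close_job
def snap(n,tag):
    c=camera(n); cv2.imwrite(f'pics/{tag}.png',c['img'][:,:,::-1]); np.savez(f'pics/{tag}.npz',**{k:np.array(v) for k,v in c.items()}); return c
def load(tag): return dict(np.load(f'pics/{tag}.npz'))
def ray(c,u,v):
    E=c['extrinsics'];R=E[:3,:3];t=E[:3,3]
    d=R.T@np.array([(u-c['cx'])/c['fx'],(v-c['cy'])/c['fy'],1.]);return -R.T@t,d
def atz(c,u,v,z):
    o,d=ray(c,u,v);return o+d*(z-o[2])/d[2]
def proj(c,p):
    E=c['extrinsics'];q=E[:3,:3]@np.array(p)+E[:3,3];return np.array([c['fx']*q[0]/q[2]+c['cx'],c['fy']*q[1]/q[2]+c['cy']])
def tri(c1,p1,c2,p2):
    o1,d1=ray(c1,*p1);o2,d2=ray(c2,*p2)
    s=np.linalg.lstsq(np.c_[d1,-d2],o2-o1,rcond=None)[0];a=o1+d1*s[0];b=o2+d2*s[1];return (a+b)/2,np.linalg.norm(a-b)
def crop(tag,x,y,w,h,k):
    im=cv2.imread(f'pics/{tag}.png')[y:y+h,x:x+w];cv2.imwrite(f'pics/{tag}_c{x}_{y}.png',cv2.resize(im,None,fx=k,fy=k,interpolation=cv2.INTER_CUBIC))
E
python3 - <<'E'
from h import *
for n in('side','top','wrist'):snap(n,n+'0')
s=observe();print(s)
E
```

```text
pics
{'time_s': 0.15, 'qpos': array([ 9.56731451e-01,  1.81348956e-01,  1.60772312e+00, -8.12984135e-06,
        1.35379915e+00, -2.06303045e-01]), 'qd': array([-9.51936354e-04, -2.66811486e-03, -2.49772299e-03, -6.22649343e-05,
        9.99165723e-04,  2.19560178e-03]), 'joint_efforts': array([ 5.41261943e-04, -4.34227288e+01, -3.42176056e+01,  7.02490029e-02,
        3.55433172e-02, -9.79504307e-05]), 'position': array([0.22778092, 0.52754019, 0.23805583]), 'tcp_rot': array([ 2.62481000e+00,  1.72539362e+00, -1.86380418e-03]), 'wrist_force': array([-0.7858336 ,  0.42063304, -0.57455215]), 'ft_torque': array([-0.02730011,  0.02159145,  0.03951935]), 'width': 0.9970874734327352}
```

View pics/top0.png

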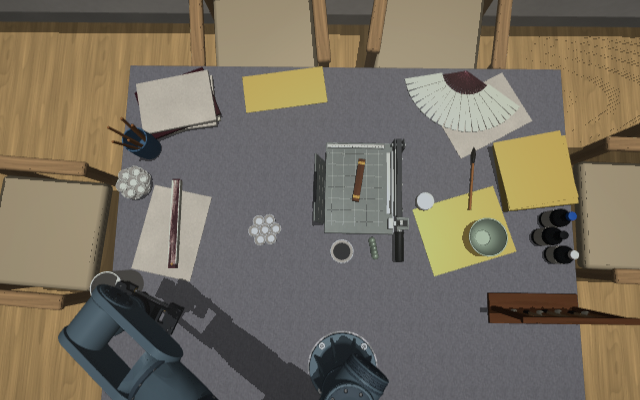

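View pics/side0.png

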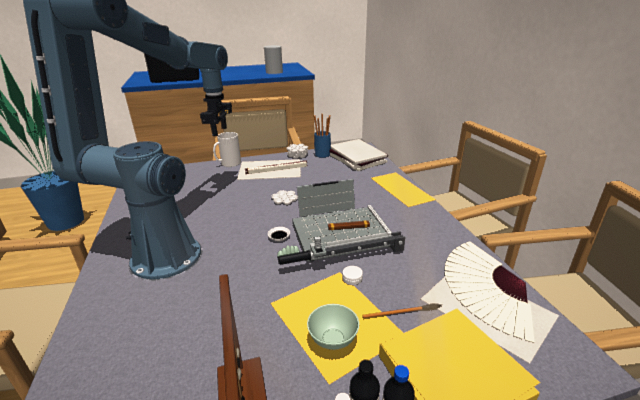

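View pics/wrist0.png

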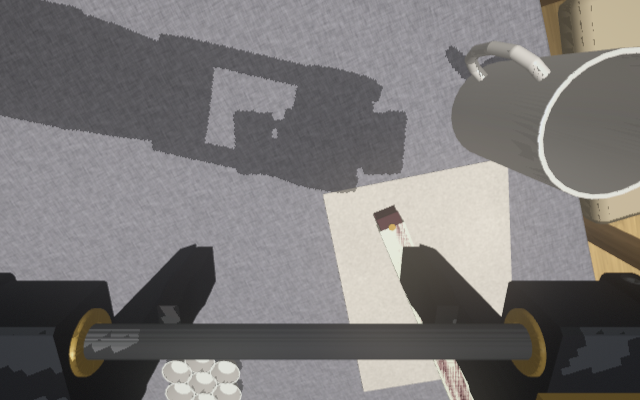

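The top view shows the trimmer at about (358,190) with its hinge end up and the rest standing on the left at u≈318. The catch is near (400,223), the ink dish near (342,251) and the palette near (265,229).

```bash
python3 - <<'E'
from h import *
crop('top0',300,130,130,140,5)
crop('side0',255,170,170,110,4)
E
```

```text
(no output)
```

View pics/top0_c300_130.png

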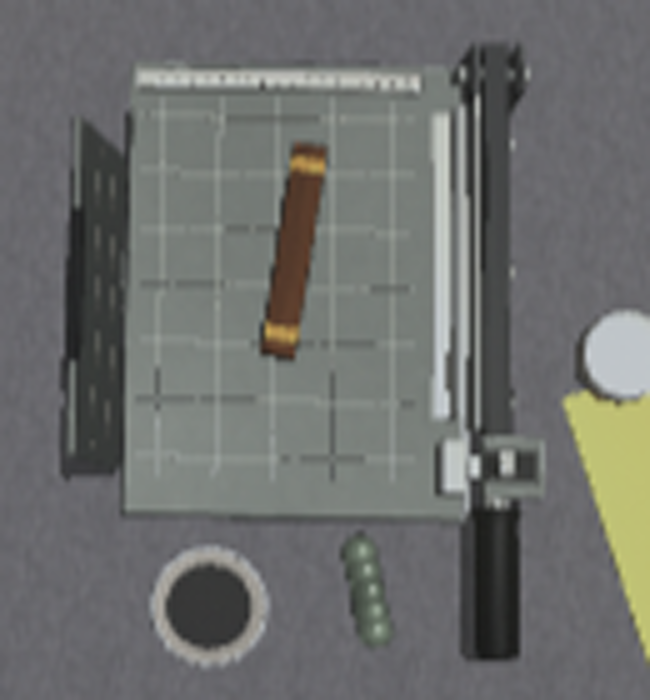

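View pics/side0_c255_170.png

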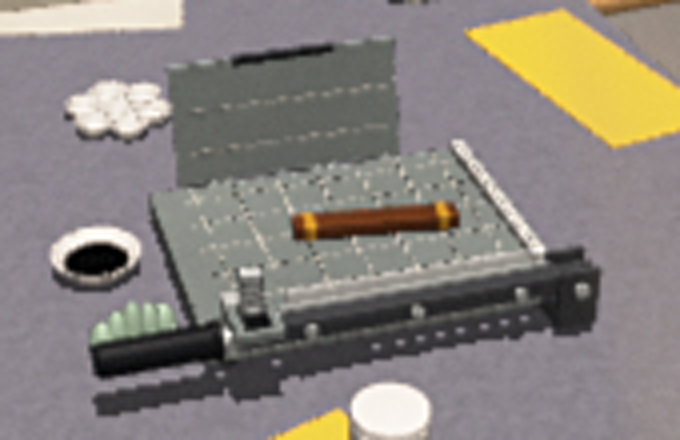

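```bash
python3 - <<'E'
from h import *
c=load('top0');s=load('side0')
for n,(u,v) in dict(NL=(125,515),FL=(134,68),NR=(464,517)).items(): print(n,atz(c,300+u/5,130+v/5,.03).round(4))
NL=atz(c,325,233,.03);FL=atz(c,326.9,143.6,.03)
print(np.linalg.norm(FL-NL), np.arctan2(*(FL-NL)[[1,0]]))
print('stud',tri(c,(300+508/5,130+459/5),s,(255+250/4,170+269/4)))
print('rest edge near', tri(c,(300+64/5,130+473/5),s,(255+169/4,170+68/4)), 'far',tri(c,(300+76/5,130+118/5),s,(255+394/4,170+38/4)))
for n,(u,v,z) in dict(handle_end=(490,655,.046),handle_root=(492,512,.046),ink=(210,606,.0085),brestN=(378,635,.02),brestF=(358,548,.02),jar=(625,353,.03)).items(): print(n,atz(c,300+u/5,130+v/5,z).round(4))
print('palette',atz(c,265,229,.007)); print('cams',ray(c,0,0)[0],ray(s,0,0)[0])
E
```

```text
NL [0.441  0.0635 0.03  ]
FL [0.7558 0.0609 0.03  ]
NR [ 0.4425 -0.168   0.03  ]
0.3147619267716272 -0.009256295127497656
stud (array([ 0.47621192, -0.18455089,  0.10490914]), np.float64(0.00042205132865169673))
rest edge near (array([0.46838627, 0.10085885, 0.13900833]), np.float64(0.014109736894744308)) far (array([0.69316668, 0.09754189, 0.13923594]), np.float64(0.003507542695093701))
handle_end [ 0.3499 -0.1816  0.046 ]
handle_root [ 0.4453 -0.1843  0.046 ]
ink [0.3803 0.0042 0.0085]
brestN [ 0.3621 -0.1101  0.02  ]
brestF [ 0.4209 -0.0967  0.02  ]
jar [ 0.5568 -0.2804  0.03  ]
palette [0.45355555 0.27268931 0.007     ]
cams [0.3702487  0.05906658 1.40530854] [ 0.24086464 -1.11372171  0.77743531]
```

```bash
cat > ov.py <<'E'
from h import *
from scipy.optimize import least_squares
c=load('top0');s=load('side0')
def W(p,x): 
    C,S=np.cos(x[2]),np.sin(x[2]);return np.array([x[0]+C*p[0]-S*p[1],x[1]+S*p[0]+C*p[1],p[2]])
def rp(xx,d,th): # point on rest at x, dist d from hinge, (mid thickness upper face offset 4)
    return np.array([xx,.1235+d*np.cos(th)-.004*np.sin(th)*1,.026+d*np.sin(th)+.004*np.cos(th)])
T=lambda u,v:(300+u/5,130+v/5)
S_=lambda u,v:(255+u/4,170+v/4)
obs=[(c,T(125,515),(-.16,.119,.03)),(c,T(135,68),(.16,.119,.03)),
 (c,T(508,459),(-.125,-.1345,.105)),(s,S_(250,269),(-.125,-.1345,.105)),
 (s,S_(151,193),(-.16,.119,.03)),(c,T(490,657),(-.253,-.1345,.05)),
 (s,S_(582,290),(.15,-.155,.046))]
robs=[(c,T(64,473),-.13,.121),(c,T(76,118),.09,.121),(s,S_(169,68),-.13,.121),(s,S_(394,38),.09,.121)]
def f(x): return np.concatenate([proj(k,W(p,x))-o for k,o,p in obs]+[proj(k,W(rp(a,d,x[3]),x))-o for k,o,a,d in robs])
if __name__=='__main__':
    r=least_squares(f,[.6,-.055,0,1.4],loss='soft_l1');x=r.x;print(x.round(4));print(r.fun.reshape(-1,2).round(1))
    for n,p in dict(stud=(-.125,-.1345,.092),rest=rp(-.02,.121,x[3]),hinge=(-.02,.1235,.026)).items():print(n,W(p,x).round(4))
E
python3 ov.py
```

```text
[ 0.6012 -0.0543 -0.01    1.2896]
[[-0.8 -0.4]
 [-0.8 -1.8]
 [ 0.9  0.5]
 [-0.1  0.6]
 [-0.9 -0.1]
 [ 1.6  0.6]
 [-0.3 -0. ]
 [ 0.6 -3.7]
 [-0.  -0.7]
 [-0.8 -0.9]
 [-0.6 -0.9]]
stud [ 0.4749 -0.1876  0.092 ]
rest [0.5827 0.0991 0.1434]
hinge [0.5824 0.0694 0.026 ]
```

```bash
python3 -m creep '[[0.0355,-0.05,0,0,0,0.04,0],[0.0355,-0.05,0,0,0,0.04,0],[0.0355,-0.05,0,0,0,0.04,0],[0.0355,-0.05,0,0,0,0.04,0],[0.0355,-0.05,0,0,0,0.04,0],[0.0355,-0.05,0,0,0,0.04,0],[0.0355,-0.05,0,0,0,0.04,0],[0.0355,-0.05,0,0,0,0.04,0],[0.0355,-0.05,0,0,0,0.04,0],[0.0355,-0.05,0,0,0,0.04,0]]' 30
```

```text
time_s: 1.4
position: [0.5847, 0.0174, 0.2365]
tcp_rot: [-2.206, -2.237, 0.001]
wrist_force: [0.2, 1.0, 0.4]
width: 0.004
```

```bash
python3 - <<'E'
from h import *
snap('wrist','w1');snap('side','s1');crop('s1',230,130,200,130,4)
E
```

```text
(no output)
```

View pics/w1.png

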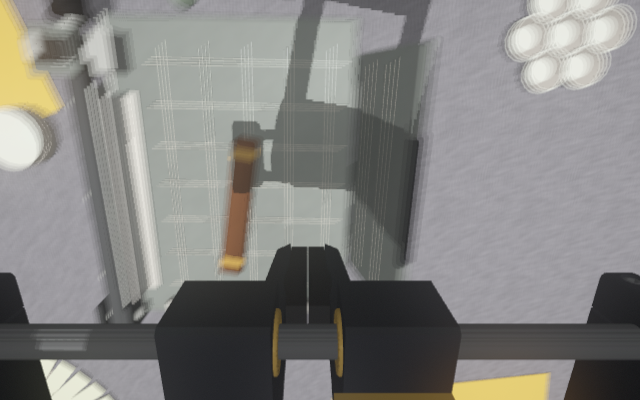

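View pics/s1_c230_130.png

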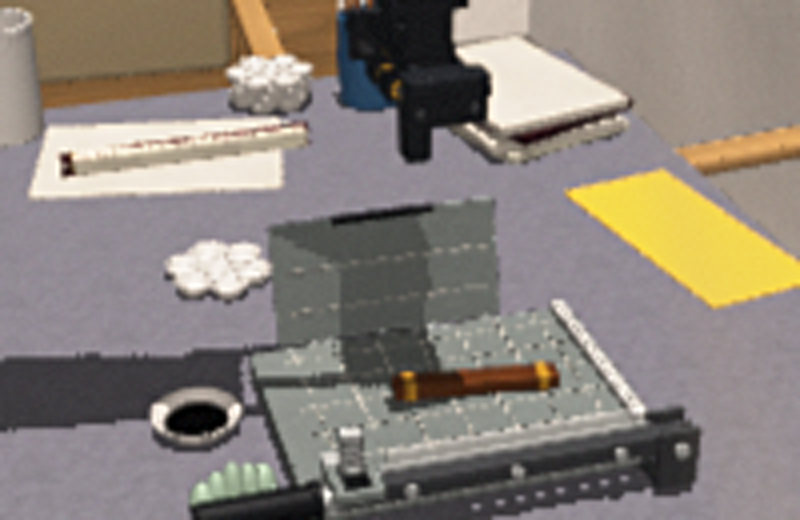

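The fingers are shut above the bed, the panel stands to their right (wrist view, edge u≈410), and the paperweight at (240,200) is well clear. I'm descending next to the panel.

```bash
python3 -m creep '[[0,0.006,-0.04,0,0,0,0],[0,0.006,-0.04,0,0,0,0],[0,0.006,-0.04,0,0,0,0],[0,0.006,-0.006,0,0,0,0],[0,0.01,0,0,0,0,0],[0,0.008,0,0,0,0,0],[0,0,0,0,0,0,0]]'
```

```text
time_s: 2.38
position: [0.587, 0.0593, 0.111]
tcp_rot: [2.212, 2.224, 0.004]
wrist_force: [0.0, -0.4, 0.1]
width: 0.005
```

```bash
python3 - <<'E'
import numpy as np
d=.09
for th in np.arange(1.29,-.01,-.1):
    print(round(th,2),(.0694+d*np.cos(th)-.004*np.sin(th)-.0175).round(4),(.026+d*np.sin(th)+.004*np.cos(th)).round(4))
E
```

```text
1.29 0.073 0.1136
1.19 0.0816 0.111
1.09 0.09 0.1076
0.99 0.0979 0.1034
0.89 0.1054 0.0985
0.79 0.1124 0.0927
0.69 0.1188 0.0864
0.59 0.1245 0.0794
0.49 0.1294 0.0719
0.39 0.1336 0.0639
0.29 0.137 0.0556
0.19 0.1395 0.0469
0.09 0.1412 0.0381
```

```bash
python3 -m creep '[[0,0.008,0,0,0,0,0],[0,0.008,0,0,0,0,0],[0,0.008,-0.003,0,0,0,0],[0,0.008,-0.003,0,0,0,0],[0,0.008,-0.004,0,0,0,0]]'
```

```text
time_s: 3.0
position: [0.5888, 0.1004, 0.1036]
tcp_rot: [2.21, 2.22, 0.007]
wrist_force: [-0.5, -2.4, 1.8]
width: 0.004
```

Contact made (2.4 N back in y). I'm following the arc now.

```bash
python3 -m creep '[[-0.001,0.007,-0.005,0,0,0,0],[-0.001,0.007,-0.006,0,0,0,0],[0,0.0065,-0.007,0,0,0,0],[0,0.006,-0.008,0,0,0,0],[0,0.005,-0.008,0,0,0,0],[0,0.004,-0.008,0,0,0,0]]'
```

```text
time_s: 3.75
position: [0.5882, 0.1397, 0.0593]
tcp_rot: [2.208, 2.219, 0.013]
wrist_force: [2.1, -1.1, 2.3]
width: 0.002
```

```bash
python3 - <<'E'
from h import *
snap('side','s2');crop('s2',230,130,200,130,4)
E
```

```text
(no output)
```

View pics/s2_c230_130.png

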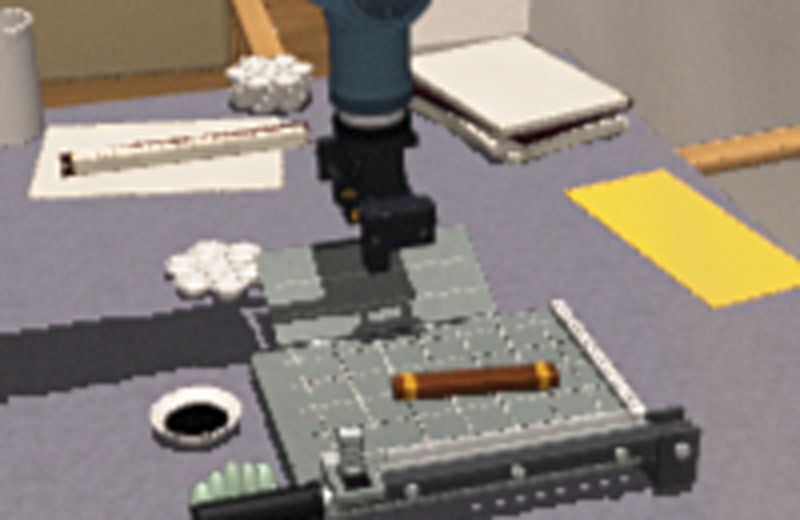

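The panel is going down with the finger on its middle. I'll keep pressing.

```bash
python3 -m creep '[[0,0.003,-0.008,0,0,0,0],[0,0.002,-0.008,0,0,0,0],[0,0.001,-0.008,0,0,0,0]]'; python3 -m creep '[[0,0,-0.004,0,0,0,0],[0,0,-0.003,0,0,0,0]]'
```

```text
time_s: 4.18
position: [0.5872, 0.146, 0.0324]
tcp_rot: [2.209, 2.22, 0.01]
wrist_force: [1.2, -1.1, 1.7]
width: 0.004
time_s: 4.42
position: [0.5872, 0.1461, 0.0302]
tcp_rot: [2.209, 2.222, 0.006]
wrist_force: [-14.9, -3.1, 37.2]
width: 0.001
```

```bash
python3 -m creep '[[0,0,0.03,0,0,0,0],[0,0,0.05,0,0,0,0],[0,0,0.05,0,0,0,0],[-0.016,-0.045,0.03,0,0,0,0.5],[-0.016,-0.045,0.02,0,0,0,0.5],[-0.016,-0.045,0,0,0,0,0.5],[-0.016,-0.045,0,0,0,0,0.5],[-0.016,-0.045,0,0,0,0,0.5],[-0.016,-0.045,0,0,0,0,0.5],[-0.016,-0.045,0,0,0,0,0.5]]'; python3 -m creep '[[0,-0.01,0,0,0,-0.02,0.5],[0,0,0,0,0,0,0.5]]'
python3 - <<'E'
from h import *
for n in('side','top','wrist'):snap(n,n+'3')
crop('side3',230,130,200,130,4);crop('top3',265,130,160,130,4)
print(observe()['position'],observe()['tcp_rot'])
E
```

```text
time_s: 5.68
position: [0.4654, -0.174, 0.21]
tcp_rot: [-2.208, -2.234, 0.004]
wrist_force: [0.3, 0.4, -0.2]
width: 0.499
time_s: 5.92
position: [0.4639, -0.1859, 0.2087]
tcp_rot: [-2.235, -2.203, 0.004]
wrist_force: [-0.6, 0.0, 0.4]
width: 0.501
[ 0.46427574 -0.18469419  0.20893571] [-2.23200403 -2.20660411  0.00441404]
```

View pics/side3_c230_130.png

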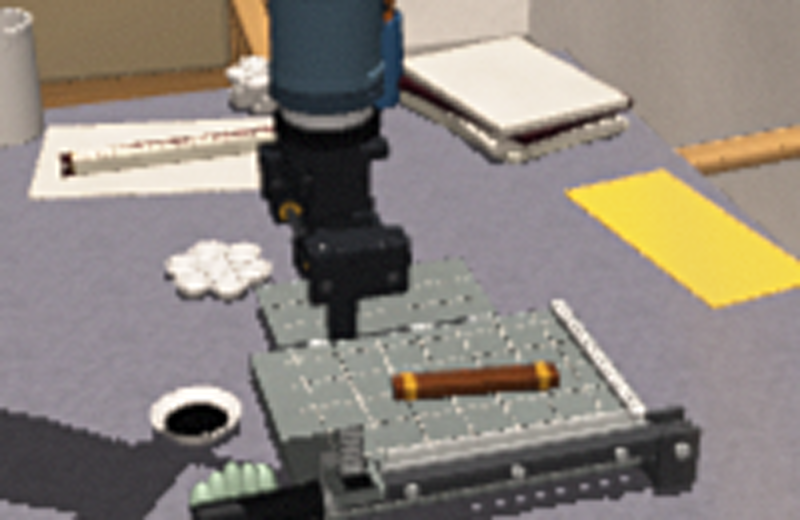

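View pics/wrist3.png

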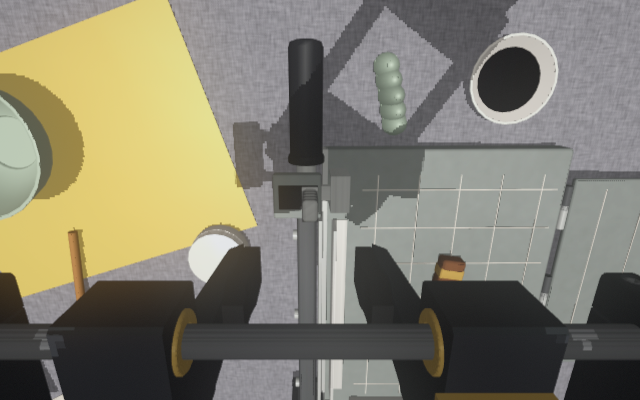

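View pics/top3_c265_130.png

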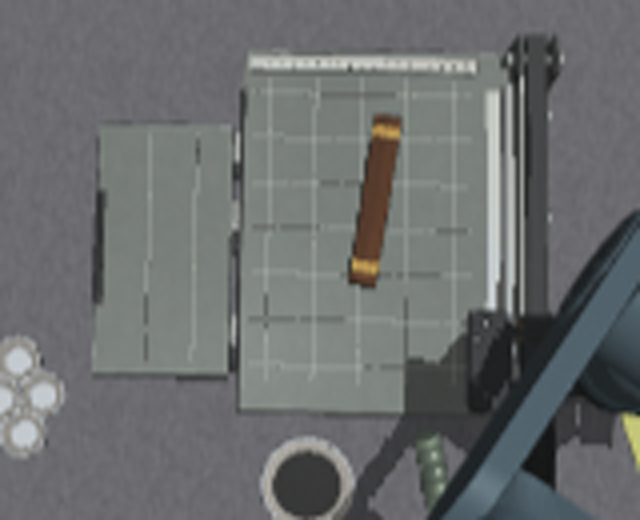

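```bash
python3 - <<'E'
from h import *
from ov import W,rp
crop('wrist3',260,140,110,100,6)
x=[.6012,-.0543,-.01]
t,s=load('top3'),load('side3')
# free-edge corners
print('near', tri(t,(265+93/4,130+374/4),s,(230+256/4,130+287/4)),'far',tri(t,(265+100/4,130+124/4),s,(230+466/4,130+259/4)))
for th in(0,.05,.1,.2):
    print(th,[ (proj(c,W(rp(a,.121,th),x))-o).round(1)*4 for c,o in((t,(265,130)),(s,(230,130))) for a in(-.13,.09)])
w=load('wrist3');print(ray(w,0,0)[0])
E
```

```text
near (array([0.47423406, 0.18990876, 0.02745829]), np.float64(0.004126788602450713)) far (array([0.69646768, 0.18919169, 0.02397109]), np.float64(0.007118526348337587))
0 [array([ 91.2, 372. ]), array([100. , 121.6]), array([252.8, 284.4]), array([460. , 254.8])]
0.05 [array([ 91.2, 371.6]), array([100., 120.]), array([252.8, 279.2]), array([460.4, 250. ])]
0.1 [array([ 91.2, 370.8]), array([100. , 118.4]), array([252.4, 274.4]), array([460.8, 245.2])]
0.2 [array([ 92.4, 370. ]), array([101.2, 115.2]), array([252.4, 265.2]), array([461.6, 236. ])]
[ 0.38274027 -0.18353869  0.35519756]
```

View pics/wrist3_c260_140.png

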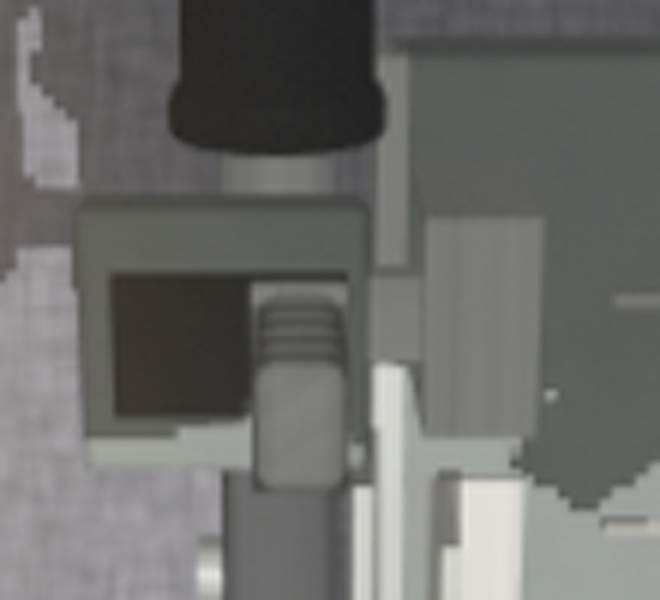

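```bash
python3 - <<'E'
from h import *
w=load('wrist3');print(atz(w,260+301/6,140+425/6,.105), atz(w,260+255/6,140+425/6,.105),atz(w,260+347/6,140+425/6,.105),atz(w,260+301/6,140+362/6,.105),atz(w,260+301/6,140+488/6,.105))
print(proj(w,observe()['position']))
E
```

```text
[ 0.4748556  -0.18256955  0.105     ] [ 0.47478559 -0.18843745  0.105     ] [ 0.47492561 -0.17670175  0.105     ] [ 0.46638236 -0.18248856  0.105     ] [ 0.48349788 -0.18265215  0.105     ]
[307.07861196 265.96852838]
```

Stud at (0.4749, −0.1826), 11.7 × 17.1 mm, which agrees with the given size. The rest's edge corners triangulate to z≈0.024–0.027, so it is level. I'm descending over the stud.

```bash
python3 -m creep '[[0.0105,0.002,-0.03,0,0,0,0.5],[0,0,-0.03,0,0,0,0.5],[0,0,-0.03,0,0,0,0.5],[0,0,0,0,0,0,0.5]]'; python3 - <<'E'
from h import *
snap('wrist','w4');crop('w4',200,130,210,160,3)
snap('side','s4');crop('s4',270,180,130,100,5)
print(observe()['position'])
E
```

```text
time_s: 6.58
position: [0.4773, -0.1773, 0.1175]
tcp_rot: [-2.223, -2.217, 0.002]
wrist_force: [-0.5, 1.0, -0.2]
width: 0.499
[ 0.47908301 -0.17882689  0.1201931 ]
```

View pics/w4_c200_130.png

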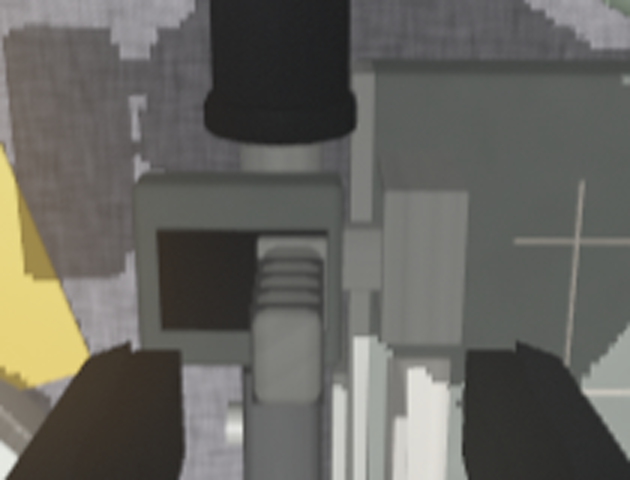

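View pics/s4_c270_180.png

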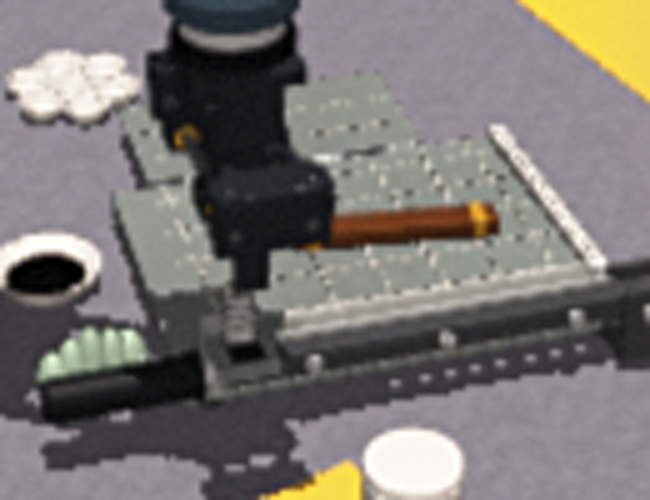

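```bash
python3 - <<'E'
from h import *
w=load('w4');print(atz(w,200+287/3,130+355/3,.105))
for i in range(4):
  snap('wrist','w5')
  print(observe()['position'],observe()['tcp_rot'])
crop('w5',200,130,210,160,3)
E
```

```text
[ 0.47457821 -0.18283539  0.105     ]
[ 0.47946983 -0.17942817  0.12087409] [ 2.22178664e+00  2.21366943e+00 -5.10383782e-04]
[ 0.47963034 -0.17979252  0.1212001 ] [ 2.22153942e+00  2.21268574e+00 -3.00301371e-04]
[ 0.47958554 -0.17996942  0.12123147] [ 2.22178354e+00  2.21214183e+00 -2.61143490e-04]
[ 0.47949233 -0.18005676  0.1211377 ] [ 2.22201553e+00  2.21193541e+00 -2.67123780e-04]
```

View pics/w5_c200_130.png

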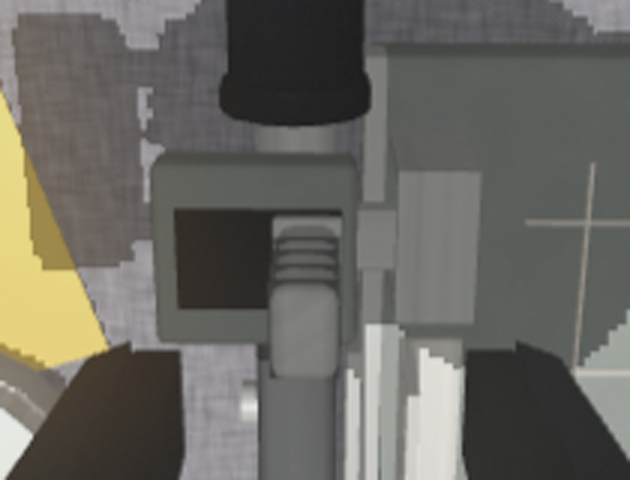

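```bash
python3 -m creep '[[-0.0025,-0.0015,-0.022,0,0,0,0.5],[-0.002,-0.001,-0.016,0,0,0,0.5],[0,0,0,0,0,0,0.5],[0,0,0,0,0,0,0.5]]';  python3 - <<'E'
from h import *
for i in range(3): snap('side','s6')
print(observe()['position'],observe()['wrist_force'])
crop('s6',270,180,130,100,5)
E
```

```text
time_s: 7.38
position: [0.4769, -0.1842, 0.0854]
tcp_rot: [2.218, 2.207, 0.002]
wrist_force: [-0.7, -0.2, -0.3]
width: 0.5
[ 0.47688743 -0.18412496  0.08545418] [ 0.18370166 -0.02601092 -0.63334599]
```

View pics/s6_c270_180.png

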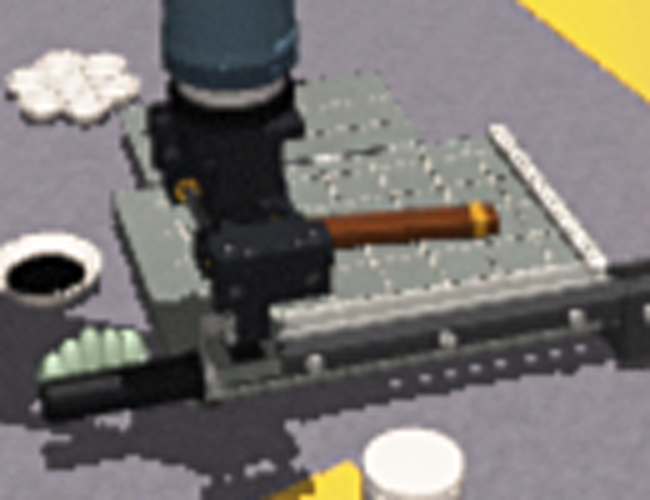

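Settled 8.5 mm too high. I'll lower a little more, nudge in x and y, then close.

```bash
python3 -m creep '[[-0.002,0.0015,-0.009,0,0,0,0.5],[0,0,0,0,0,0,0.5],[0,0,0,0,0,0,0]]' 45;python3 -m creep '[[0,0,0,0,0,0,0],[0,0,0,0,0,0,0],[0,0,0,0,0,0,0],[0,0,0,0,0,0,0]]'
```

```text
time_s: 7.9
position: [0.475, -0.1825, 0.0763]
tcp_rot: [2.217, 2.207, 0.002]
wrist_force: [-0.7, -0.3, 0.1]
width: 0.41
time_s: 8.4
position: [0.4751, -0.1833, 0.0764]
tcp_rot: [2.217, 2.206, 0.001]
wrist_force: [0.2, 0.1, -0.8]
width: 0.134
```

Width 0.134 is 11.8 mm, so the stud is held. Next I pull the catch.

```bash
python3 -m creep '[[0,-0.004,0,0,0,0,0],[0,-0.004,0,0,0,0,0],[0,-0.004,0,0,0,0,0],[0,-0.002,0,0,0,0,0],[0,0,0,0,0,0,0]]' 45
```

```text
time_s: 9.02
position: [0.475, -0.1927, 0.0764]
tcp_rot: [2.223, 2.211, 0.011]
wrist_force: [0.3, 6.2, 2.5]
width: 0.132
```

```bash
python3 -m creep '[[0,-0.004,0,0,0,0,0],[0,-0.001,0,0,0,0,0],[0,0,0,0,0,0,0]]'; python3 - <<'E'
import numpy as np
# stud displacement per angle; rel hinge (-.275,.046); grasp pt vs TCP: tool rotates with arm so use TCP rel hinge (-.275,.030)
for z in(.046,.0304):
  for a in np.arange(0,.60,.0524):
    x,y=-.275,z
    print(round(a,3),round(x*np.cos(a)+y*np.sin(a)+.275,4),round(-x*np.sin(a)+y*np.cos(a)-z,4))
E
```

```text
time_s: 9.4
position: [0.475, -0.1944, 0.0764]
tcp_rot: [2.226, 2.215, 0.018]
wrist_force: [0.7, 7.0, 3.0]
width: 0.132
0.0 0.0 0.0
0.052 0.0028 0.0143
0.105 0.0063 0.0285
0.157 0.0106 0.0425
0.21 0.0156 0.0562
0.262 0.0213 0.0697
0.314 0.0277 0.0828
0.367 0.0348 0.0956
0.419 0.0425 0.108
0.472 0.0509 0.1199
0.524 0.0599 0.1314
0.576 0.0695 0.1424
0.0 0.0 0.0
0.052 0.002 0.0144
0.105 0.0047 0.0286
0.157 0.0082 0.0427
0.21 0.0123 0.0566
0.262 0.0173 0.0702
0.314 0.0229 0.0836
0.367 0.0292 0.0966
0.419 0.0362 0.1093
0.472 0.0438 0.1216
0.524 0.0521 0.1335
0.576 0.061 0.145
```

```bash
python3 -m creep '[[0,-0.004,0,0,0,0,0],[0.001,-0.002,0.008,0,0.026,0,0],[0.001,-0.002,0.008,0,0.026,0,0],[0.0015,-0.002,0.008,0,0.026,0,0],[0.0015,-0.001,0.008,0,0.026,0,0]]'; python3 - <<'E'
from h import *
for i in range(3): snap('side','s7')
print(observe()['position'],observe()['tcp_rot'],observe()['wrist_force'])
crop('s7',250,150,170,120,4)
E
```

```text
time_s: 10.02
position: [0.4793, -0.1967, 0.1042]
tcp_rot: [-2.165, -2.153, 0.083]
wrist_force: [4.0, 7.1, -7.5]
width: 0.128
[ 0.47935924 -0.19670774  0.10422533] [-2.16461566 -2.1536987   0.0826757 ] [ 2.96104269  7.99304554 -5.50207417]
```

View pics/s7_c250_150.png

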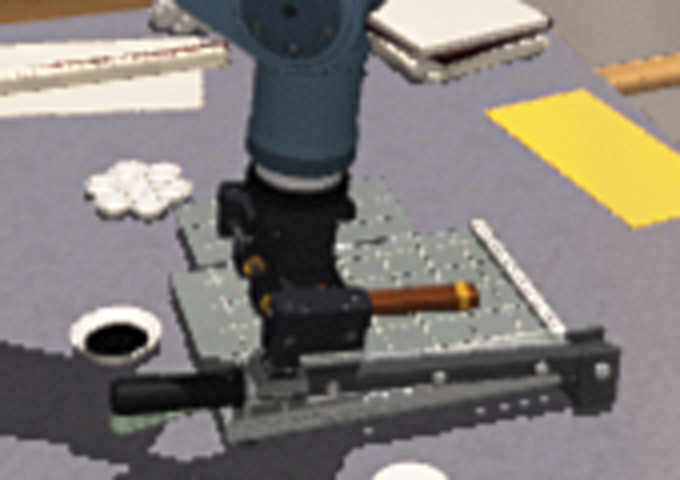

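The arm is rising with the gripper (handle clear of its rest position). I'll carry on along the arc.

```bash
python3 -m creep '[[0.002,-0.001,0.009,0,0.03,0,0],[0.0025,-0.001,0.009,0,0.03,0,0],[0.0025,-0.001,0.009,0,0.03,0,0],[0.003,-0.001,0.009,0,0.03,0,0],[0.003,-0.001,0.009,0,0.03,0,0],[0.0035,-0.001,0.009,0,0.03,0,0]]'
```

```text
time_s: 10.92
position: [0.4938, -0.1932, 0.1511]
tcp_rot: [-2.052, -2.044, 0.259]
wrist_force: [-0.0, 6.6, -4.2]
width: 0.135
```

```bash
python3 -m creep '[[0.004,-0.001,0.009,0,0.031,0,0],[0.004,-0.001,0.009,0,0.031,0,0],[0.004,-0.001,0.009,0,0.031,0,0],[0.0045,-0.001,0.009,0,0.031,0,0],[0.0045,-0.001,0.009,0,0.031,0,0],[0.0045,-0.001,0.008,0,0.031,0,0]]'; python3 - <<'E'
from h import *
for i in range(4): snap('side','s8')
print(observe()['position'],observe()['tcp_rot'],observe()['wrist_force'],observe()['width'])
crop('s8',230,120,190,140,4)
E
```

```text
time_s: 11.68
position: [0.518, -0.1922, 0.1976]
tcp_rot: [-1.929, -1.925, 0.431]
wrist_force: [-1.6, 6.3, -4.3]
width: 0.132
[ 0.51785222 -0.19215774  0.19737722] [-1.9292526  -1.92493954  0.4302673 ] [-2.30699445  5.78152324 -2.6031922 ] 0.13718206617995435
```

View pics/s8_c230_120.png

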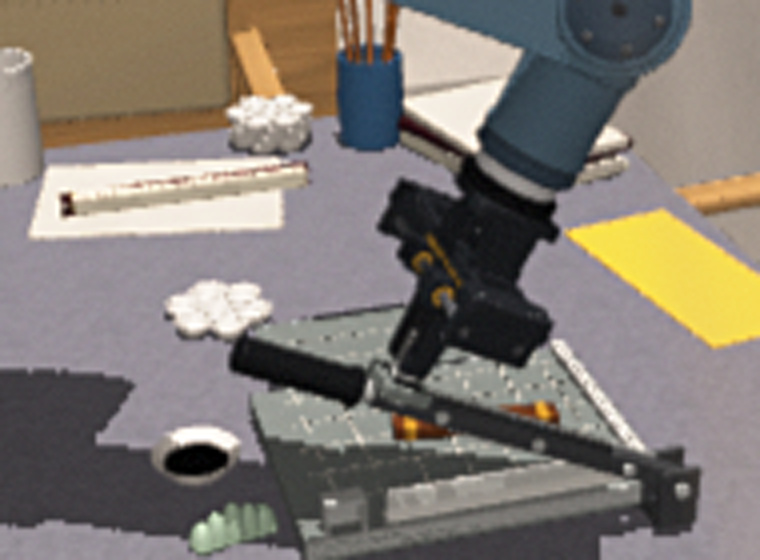

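Held at about 0.47 rad. A bit more to reach 30°.

```bash
python3 -m creep '[[0.0045,-0.001,0.008,0,0.028,0,0],[0.0045,-0.001,0.007,0,0.028,0,0],[0,-0.0005,0.001,0,0,0,0],[0,0,0,0,0,0,0],[0,0,0,0,0,0,0]]'; python3 - <<'E'
from h import *
for n in('side','top','wrist'):
  for i in range(3): snap(n,n+'9')
o=observe();p=o['position'];print(p,o['wrist_force'],o['width'],o['time_s'])
crop('side9',230,120,190,140,4);crop('top9',240,130,190,140,4)
import cv2
from scipy.spatial.transform import Rotation as R
r=R.from_rotvec(o['tcp_rot']).as_matrix();g=p-.019*r[:,2]
print('tilt',np.arctan2(-r[0,2],-r[2,2]),'tcp',p,'grasp',g)
h=np.array([.4751+.275,.046]); 
v=np.array([h[0]-p[0],p[2]-h[1]]);v0=np.array([.275,.0304])
print('arm angle',np.arctan2(v[1],v[0])-np.arctan2(v0[1],v0[0]),np.linalg.norm(v),np.linalg.norm(v0))
E
```

```text
time_s: 12.5
position: [0.5252, -0.19, 0.2083]
tcp_rot: [-1.883, -1.885, 0.479]
wrist_force: [-4.0, 5.2, -0.3]
width: 0.133
[ 0.52519175 -0.18993892  0.20823456] [-4.64443337  5.9443019  -2.02805441] 0.1361364412222038 12.95
tilt 0.5569907852755247 tcp [ 0.52519175 -0.18993892  0.20823456] grasp [ 0.53521891 -0.19104058  0.22433557]
arm angle 0.5148043546263246 0.2773152908770977 0.27667518862377233
```

View pics/side9_c230_120.png

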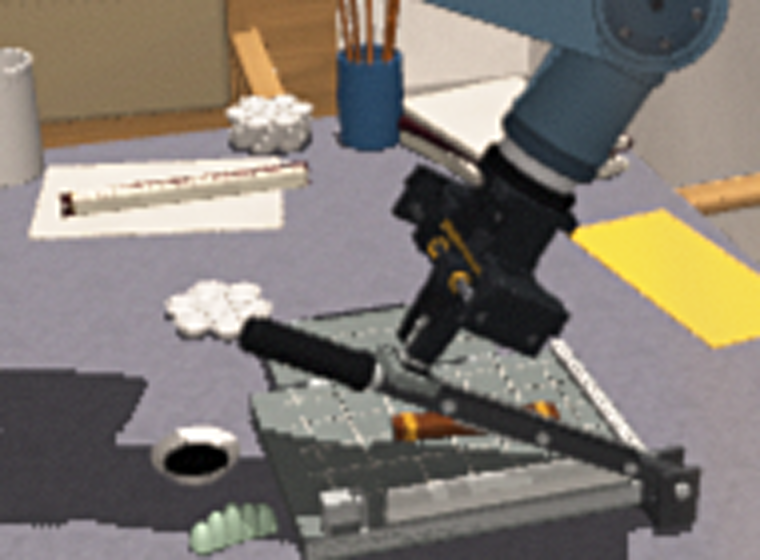

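View pics/top9_c240_130.png

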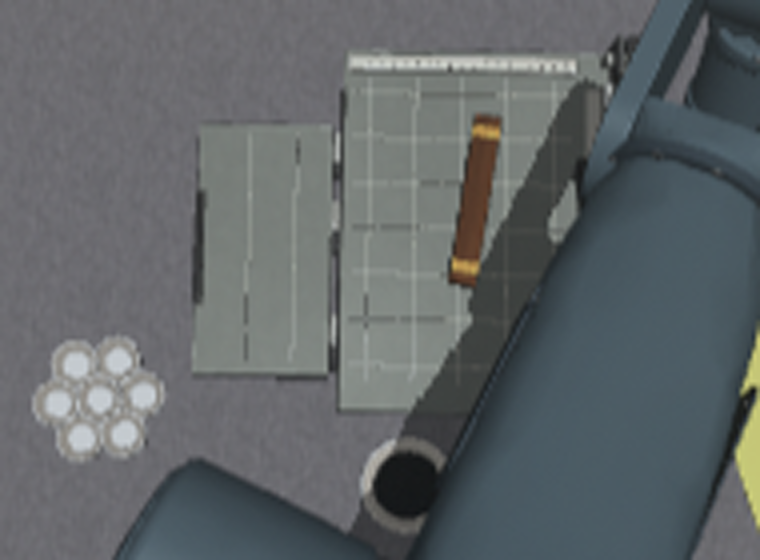

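```bash
python3 - <<'E'
from h import *
from ov import W
s=load('side9');x=[.6003,-.05,-.01]
for a in(.42,.515,.6):
    print(a,(proj(s,W((.15-.403*np.cos(a),-.1345,.046+.403*np.sin(a)),x))-[230,120])*4)
print(observe()['position'],observe()['width']);close_job()
E
```

```text
0.42 [220.24917664 369.88523282]
0.515 [241.04063992 325.7616197 ]
0.6 [263.85931419 286.77247932]
[ 0.52519175 -0.18993892  0.20823456] 0.1361364412222038
the job is handed in; nothing more can be done
```

I folded the paper rest out level, pulled the catch and lifted the blade arm to about 29.5°. I then handed in the job with the gripper still holding the arm up by its stud. It finished at about 13 s of the 58 s allowed.

- **Paper rest:** I pressed it down until it met its stop, which pushed back with 37 N. The later pictures match an angle of 0. Its free-edge corners measured 24–27 mm high against 30 mm nominal, which is within picture error.
- **Catch:** I pulled it at least 11 mm before lifting, more than the 8 mm it needs. It crept back to an estimated 7 mm once the arm was up, because the spring kept pulling.
- **Blade arm:** the tool position gives 0.515 rad, and the handle end in the side picture fits that. The arm did not move over the last 0.45 s before hand-in, and the gripper opening stayed at about 12 mm on the stud.
- **Other items:** the paperweight, ink dish, palette and brush rest look undisturbed in the last pictures I viewed. I did not closely check the washer, brush, fan or paste jar at the end, but the gripper did not work near them.

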